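# Fit the splined hub on the turntable spindle

## Task

Two square steel hubs stand on the bench. Pick up the one with the cross-shaped bore, turn it until its slots line up with the four teeth of the turntable's upright spindle, and slide it fully down onto the spindle so that its flange sits flat on the base; then let go. Leave the other hub, with the round bore, where it stands.

Things in the scene. Friction and masses are not known exactly. Their poses are not given: they have to be found in the camera images.
- cross_hub_mid (a point): The right hub: loose, steel, about 0.25 kg; a square boss 50 x 50 mm, 60 mm tall, with a round flange at its foot, 84 mm across, 5 mm thick. Two crossing slots, each 34 x 16 mm, form a cross-shaped bore right through it. This point: centre of the hub, 30 mm above its underside; x and y along the slots, square to the boss's flats (quarter turns are all alike); z up.
- round_hub_mid (a point): The other loose steel hub, of the same outer shape and size but with a plain round bore 20 mm wide, which does not fit; leave it. This point: its centre, 30 mm above its underside; x and y square to its flats; z up.
- spindle_seat (a point): Turntable: fixed round grey base, 104 mm wide, flat top 44 mm above the bench, with a steel spindle of four teeth in a cross, 26 mm across, 38 mm tall, teeth 8 mm wide, nose rounded. Point: spindle foot on the flat top; x, y along the teeth (quarter turns alike), z up. The hub enters if within 4 mm and about 10 degrees; home, its underside lies on the top, its centre 30 mm above this point.

How it is judged:
By the outcome, as a careful person would: the job done as asked, in the order asked, and still so for the second after the job is handed in, with the robot touching nothing.
It also fails if it takes over 42 s, if anything falls off the work surface, if the arm or the gripper's body presses on something with over 40 N, if the wrist force passes 120 N, or if a joint passes its speed limit or range.

## Robot

A 6-joint arm with a two-finger parallel gripper is mounted at the origin on the work surface; the furniture and walls round the work are solid. World frame = base frame: x ahead of the robot, y to its left, z up, the work surface at z = 0. Lengths are in m, angles in rad, forces in N, time in s.
With the tool pointing down it reaches from about 0.375 to 0.9 m from the base axis. Payload 3.1 kg.
Tool frame: the origin (TCP) lies at the very end of the fingers, on their centre line; the grasp point (between the pads) lies 19 mm behind it; z points along the fingers, y is the line along which they close (so a half turn about z gives the same grasp; the last joint's range is limited). The gripper opens to 85 mm and grips with 20 to 120 N. Pads are 22 mm wide; open, the fingers measure 114 mm over their backs; the gripper's body (76 mm by 85 mm) begins 54 mm behind the grasp point. The pads swing forward as they close: fully open they stand 13 mm farther back than shut.
Start: joints at [0.926, 0.527, 1.433, -0, 1.181, -0.178], TCP at [0.281, 0.558, 0.231] pointing down, gripper open.
Joint ranges: [-3.08, 3.08], [-0.75, 2.2], [0.22, 2.44], [-1.43, 4.57], [0, 2.65], [-2.85, 2.85]. Speed limits (rad/s): [2.79, 2.79, 3.14, 3.14, 3.14, 3.14].

## Interface

Orientations are given as a rotation vector (axis times angle).
In Python, from rig import manip gives the robot as it stands. Calls block until the motion is done:
- manip.move_pose(position, orientation): joint-space move of the TCP to a pose.
- manip.movel(position, max_speed=0.15, orientation=None, force_limit=None): straight line of the TCP; orientation=None keeps the orientation; max_speed is the mean speed in m/s. With force_limit (N) it stops when the force on the tool has changed by that much, and returns True; else False.
- manip.move_j(angles): joint-space move.
- manip.gripper_to(opening, squeeze=None): finger opening in m; squeeze is the grip in N (None keeps the last); returns when the fingers have stopped.
- manip.sleep(seconds).
- manip.solve_ik(position, orientation): joint angles nearest the present ones, or None.
- manip.state(): the state.
- manip.read_camera(name): name is "side" or "top" or "wrist"; returns a dict with "image" (400x640x3 uint8, red, green, blue), "mtx" (3x3 intrinsics, pixels), "k1" (the pictures are not rectified: a ray, as slopes to the right and down, at radius r is drawn at 1 + k1 r^2 times it, then the intrinsics apply), "R" (3x3) and "t" (3): a world point X has camera coordinates R X + t; the wrist camera has in their place "hand_eye" (4x4, takes a point from camera to tool coordinates, whose origin is the TCP and whose axes are the flange's). Camera axes: x right, y down, z forward; pixel columns grow to the right and rows downward; lengths in m; the calibration is good to about 2 mm. A picture is of the moment at which its call begins: read the wrist's pose just before it. There is no depth.
A pose or a line that the arm cannot do raises manip.MotionError and nothing moves.
- manip.close_job(): hands the job in; it is judged then, once.
The state is a dict: "time": time; "joint_positions": joint angles; "joint_velocities": joint speeds; "joint_torque": joint torques, N m; "tool_pos": TCP position; "tool_rot": TCP orientation; "ft_force": force on the tool from outside, world axes, zero at the start; "wrist_torque": the same for the moment, N m; "gripper_width": finger opening in m; "finger_force": force on a finger pad.
Only numpy, scipy, OpenCV 4.12 (cv2) and the standard library are available. Lean on these libraries where they do the work, as an engineer would, in place of code of your own. Each camera call takes 0.05 s, during which the arm holds its last target. There are 200 camera calls.

## Working session

There is one attempt and no reset: what is moved stays moved. The work goes in short steps, each a Python script; the robot and the scene stay as the last script left them, time stands still between calls to the robot, and variables do not carry over. Pictures are saved under pics/ and viewed, at most 10 in all, crops included, and the job is handed in when it is done.

```bash
mkdir -p pics; ls; cat > h.py <<'E'
import numpy as np, cv2
from scipy.spatial.transform import Rotation as Ro
from rig import manip
def cam(n):
    s=manip.state(); c=manip.read_camera(n)
    if 'hand_eye' in c:
        T=np.eye(4);T[:3,:3]=Ro.from_rotvec(s['tool_rot']).as_matrix();T[:3,3]=s['tool_pos']
        M=np.linalg.inv(T@np.array(c['hand_eye'])); c['R']=M[:3,:3]; c['t']=M[:3,3]
    c['R']=np.array(c['R']);c['t']=np.array(c['t']).ravel();c['mtx']=np.array(c['mtx']);return c
def dist(c): return np.array([c['k1'],0,0,0],float)
def ray(c,px):
    p=cv2.undistortPoints(np.array(px,float).reshape(-1,1,2),c['mtx'],dist(c)).reshape(-1,2)
    d=np.c_[p,np.ones(len(p))]@c['R']; return -c['R'].T@c['t'],d
def onz(c,px,z):
    o,d=ray(c,px); return o+d*((z-o[2])/d[:,2:3])
def proj(c,X): return cv2.projectPoints(np.array(X,float).reshape(-1,1,3),cv2.Rodrigues(c['R'])[0],c['t'],c['mtx'],dist(c))[0].reshape(-1,2)
def save(c,f): cv2.imwrite(f,c['image'][:,:,::-1])
def down(a): # tool z down, tool y along yaw a
    y=np.array([np.cos(a),np.sin(a),0]);z=np.array([0,0,-1.]);x=np.cross(y,z)
    return Ro.from_matrix(np.c_[x,y,z]).as_rotvec()
E
python3 - <<'E'
from h import *
for n in('top','side','wrist'):
    c=cam(n);save(c,f'pics/{n}0.png');print(n,-c['R'].T@c['t'],c['R'][2],c['mtx'][0,0],c['k1'])
s=manip.state();print(s['time'],Ro.from_rotvec(s['tool_rot']).as_matrix())
E
```

```text
pics
top [0.34221503 0.28404354 0.92977874] [ 0.1788304  -0.00650179 -0.98385843] 385.58683931831206 0.004933734561224456
side [ 0.2160758  -0.35997832  0.55818329] [ 0.32128283  0.74965527 -0.57861413] 497.6261275377734 -0.05170123479209374
wrist [0.21843327 0.58994361 0.37283128] [ 0.24678446 -0.12577223 -0.96087396] 296.2418013721687 -0.030631810132932098
0.15 [[-8.93471399e-01  4.49118966e-01 -1.00723315e-03]
 [ 4.49120001e-01  8.93470418e-01 -1.35515672e-03]
 [ 2.91306445e-04 -1.66316232e-03 -9.99998575e-01]]
```

View pics/top0.png

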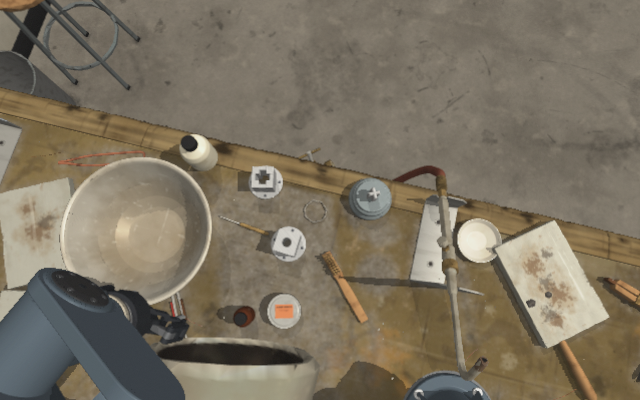

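View pics/side0.png

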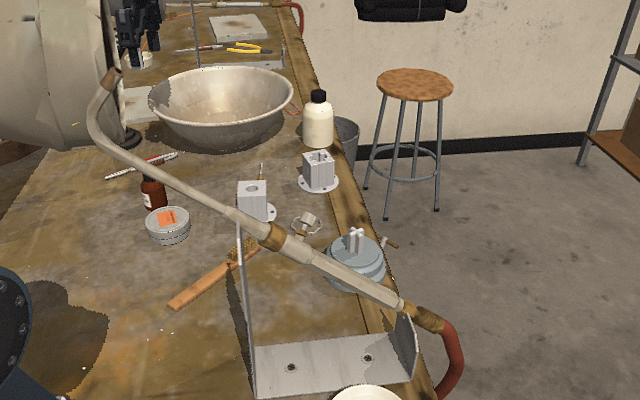

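Top view: the cross hub is at about (266,179), the round hub at (288,241) and the spindle at (374,193). The torch pipe is near column 445 and the bottle at (198,150). Next I'll measure the boss top, the flange and the spindle tip.

```bash
python3 - <<'E'
from h import *
c=cam('top');g=c['image']
cr=cv2.resize(g[150:230,235:405],None,fx=4.5,fy=4.5,interpolation=cv2.INTER_CUBIC)
cv2.imwrite('pics/crop1.png',cr[:,:,::-1])
print('hub',onz(c,[[264,178]],.06),'spin',onz(c,[[374,193]],.082))
E
```

```text
hub [[0.55222229 0.40245735 0.06      ]] spin [[0.50724545 0.15290036 0.082     ]]
```

View pics/crop1.png

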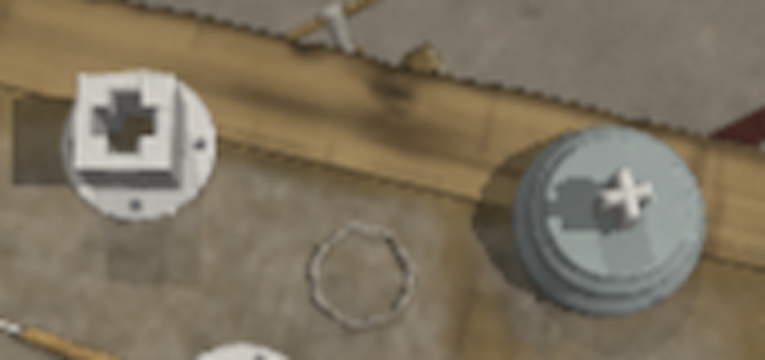

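The crop shows the boss top centred near crop (126,122), its edges almost along the image axes. The spindle cross is centred near (626,194), turned about 20°. I'll look at both closely with the wrist camera.

```bash
python3 - <<'E'
from h import *
a=np.pi/2
manip.move_pose([.53,.40,.25],down(a))
c=cam('wrist');save(c,'pics/w1.png');np.save('w1.npy',c,allow_pickle=True);A=c['image']
print(proj(c,[[.552,.402,.06]]))
manip.move_pose([.49,.155,.25],down(a))
c=cam('wrist');save(c,'pics/w2.png');np.save('w2.npy',c,allow_pickle=True);B=c['image']
print(proj(c,[[.507,.153,.082]]))
s=manip.state();print(s['time'],s['tool_pos'],s['joint_positions'])
cv2.imwrite('pics/w12.png',cv2.resize(np.vstack([A,B]),None,fx=.75,fy=.75)[:,:,::-1])
E
```

```text
[[321.61964179 200.96241853]]
[[317.45568328 199.98580746]]
2.4083 [0.49077219 0.15628419 0.25027058] [ 9.07868435e-02  3.55028850e-01  1.68387545e+00  5.52164354e-04
  1.10120368e+00 -1.48170747e+00]
```

View pics/w12.png

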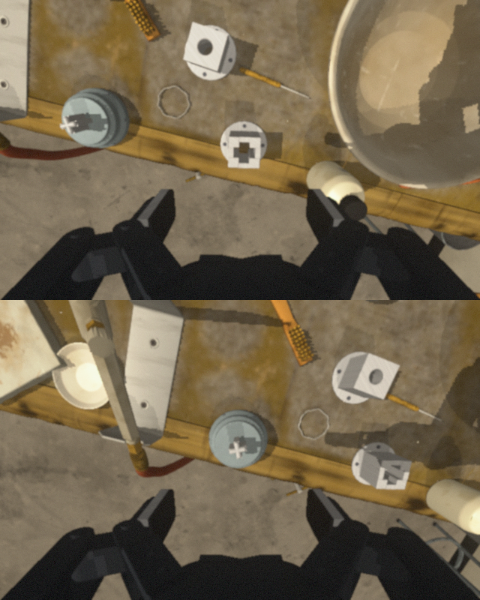

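The wrist views show the hub top near (324,203) in w1 and the spindle cross near (316,199) in w2, both within a few pixels of the top-camera estimates. Next I'll segment them.

```bash
python3 - <<'E'
from h import *
out=[]
for f,(u,v),z,r in(('w1.npy',(324,200),.06,45),('w2.npy',(316,199),.082,32)):
    c=np.load(f,allow_pickle=True).item();I=c['image'].copy()
    g=I[v-r:v+r,u-r:u+r]
    k=int(390/(2*r)); G=cv2.resize(g,None,fx=k,fy=k,interpolation=cv2.INTER_CUBIC)
    gray=g.min(2); t=cv2.threshold(gray,0,255,cv2.THRESH_OTSU)[0]
    if z==.082: t=.8*gray.max()
    else: t=.86*np.percentile(gray,98)
    m=(gray>t).astype(np.uint8)
    n,l,st,ce=cv2.connectedComponentsWithStats(m)
    for i in range(1,n):
        if st[i,4]>25: print(f,'comp',st[i],ce[i]+[u-r,v-r],onz(c,[ce[i]+[u-r,v-r]],z))
    M=cv2.resize(m*255,None,fx=k,fy=k,interpolation=0)
    p=np.hstack([G,cv2.cvtColor(M,8)]);out.append(cv2.resize(p,(780,390)))
    print(f,t,k)
cv2.imwrite('pics/z.png',cv2.resize(np.vstack(out),(600,600))[:,:,::-1])
out=[cv2.resize(o,(600,300)) for o in out]
cv2.imwrite('pics/z.png',np.vstack(out)[:,:,::-1])
E
```

```text
w1.npy comp [  15    8   53   61 1428] [319.28851541 197.3592437 ] [[0.5476623  0.39929246 0.06      ]]
w1.npy comp [51 10 11  9 42] [335.11904762 168.66666667] [[0.51415369 0.41721274 0.06      ]]
w1.npy comp [62 14  8  7 26] [344.5        172.46153846] [[0.51848124 0.42790299 0.06      ]]
w1.npy 172.0 4
w2.npy comp [ 21  23  21  22 182] [314.95054945 200.76373626] [[0.50787937 0.15027024 0.082     ]]
w2.npy 160.0 6
```

View pics/z.png

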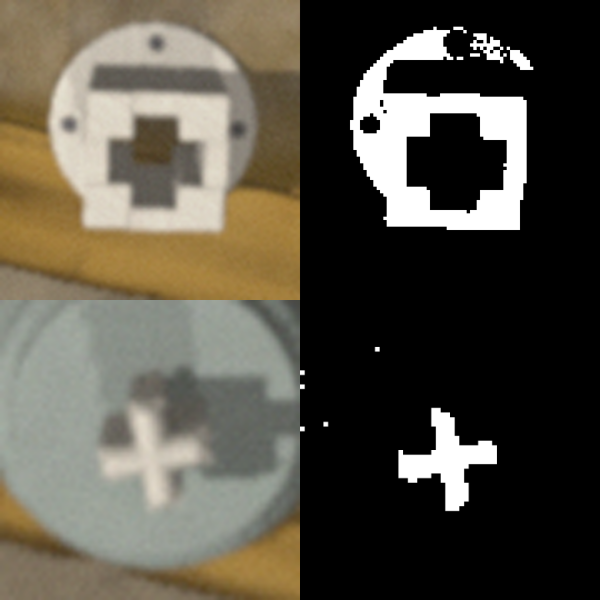

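The zoom shows the hub's slot cross centred at about (325.8,203.6) and square to the image to within 2°. The spindle cross is turned about 10°, with arm ends at crop (436,408)-(455,510) and (399,468)-(497,452). Now to turn these into world coordinates and check them against the sizes.

```bash
python3 - <<'E'
from h import *
c=np.load('w1.npy',allow_pickle=True).item();print('cam',-c['R'].T@c['t'])
P=np.array([[88,95],[227,95],[223,230],[83,230]])/(300/90)+[279,155]-.5*.7
X=onz(c,P,.06);print(X,X.mean(0));E=np.roll(X,-1,0)-X
print('sides',np.linalg.norm(E,axis=1),'ang',np.degrees(np.arctan2(E[:,1],E[:,0])))
S=np.array([[107,162],[206,162],[156,113],[156,211]])/(300/90)+[279,155]-.35
X=onz(c,S,.06);print('slots',X.mean(0),np.linalg.norm(X[1]-X[0]),np.linalg.norm(X[3]-X[2]))
c=np.load('w2.npy',allow_pickle=True).item();print('cam',-c['R'].T@c['t'])
Q=np.array([[136,108],[155,210],[99,168],[197,152]])/(300/64)+[284,167]-.4
X=onz(c,Q,.08);print('spin',X.mean(0));d=X[1::2]-X[::2];print(np.linalg.norm(d,axis=1),np.degrees(np.arctan2(d[:,1],d[:,0])))
t=cam('top')
print('top hub',onz(t,np.array([[78,75],[177,72],[173,173],[78,168]])/4.5+[235,150]-.4,.06).mean(0))
g=t['image'][180:206,360:390];m=(g.min(2)>.8*g.min(2).max()).astype(np.uint8);v,u=np.nonzero(m)
print('top spin',len(u),onz(t,[[u.mean()+360,v.mean()+180]],.08))
g=t['image'];
E
```

```text
cam [0.45975423 0.40080901 0.39225976]
[[0.53084075 0.38301905 0.06      ]
 [0.5308429  0.43074864 0.06      ]
 [0.58003349 0.43051394 0.06      ]
 [0.5800237  0.38051383 0.06      ]] [0.55543521 0.40619887 0.06      ]
sides [0.04772959 0.04919114 0.05000011 0.04924672] ang [ 89.99741261  -0.27336822 -90.01121231 177.08405603]
slots [0.55489715 0.40655961 0.06      ] 0.03464993447143525 0.03568167455982351
cam [0.42098561 0.15619231 0.39262957]
spin [0.50835004 0.15018638 0.08      ]
[0.02512247 0.02325515] [ 9.88421616 99.62543904]
top hub [0.55548014 0.40544581 0.06      ]
top spin 80 [[0.50421773 0.14384666 0.08      ]]
```

Both views agree on the hub, at (0.555, 0.406) with yaw about −1°; its boss measures 48–50 mm. The spindle is at (0.508, 0.151), yaw about 9.8°, measuring 23–25 mm of the nominal 26. The last top-view spindle figure doesn't count because the arm was in the way. I'll grasp now.

```bash
python3 - <<'E'
from h import *
h=[.5553,.4062];a=np.radians(89.2)
manip.move_pose([*h,.16],down(a))
manip.gripper_to(.085)
print(manip.movel([*h,.022],.1,force_limit=8))
manip.gripper_to(.03,squeeze=60)
s=manip.state();print(s['gripper_width'],s['finger_force'],s['tool_pos'],s['ft_force'])
manip.movel([h[0],h[1],.17],.12)
s=manip.state();print(s['time'],s['gripper_width'],s['finger_force'],s['ft_force'])
for b in(99.8,9.8,-80.2):print(b,manip.solve_ik([.508,.151,.15],down(np.radians(b))))
manip.move_pose([.508,.151,.17],down(np.radians(99.7)))
s=manip.state();print(s['time'],s['tool_pos'],s['ft_force'])
for n in('side','wrist','top'):
    c=cam(n);np.save(n+'c.npy',c,allow_pickle=True)
    u,v=proj(c,[[.508,.151,.12]])[0].astype(int);print(n,u,v)
    if n=='side':A=cv2.resize(c['image'][v-80:v+80,u-80:u+80],(400,400),interpolation=2)
    if n=='top':B=cv2.resize(c['image'][v-50:v+50,u-50:u+50],(400,400),interpolation=2)
cv2.imwrite('pics/carry.png',np.hstack([A,B])[:,:,::-1])
E
```

```text
False
0.04938992236971044 62.98183665086981 [0.55587471 0.40645918 0.02274123] [0.29050293 0.49577223 3.16591216]
7.075 0.049427956127412444 62.441523295710795 [-0.06976908 -0.00679558 -2.86470588]
99.8 [ 7.79171338e-02  5.17068840e-01  1.74942134e+00 -4.44089210e-16
  8.75102470e-01 -1.66392146e+00]
9.8 [ 7.79171338e-02  5.17068840e-01  1.74942134e+00 -4.44089210e-16
  8.75102470e-01 -9.31251329e-02]
-80.2 [0.07791713 0.51706884 1.74942134 0.         0.87510247 1.47767119]
8.0917 [0.50900256 0.15164738 0.1701762 ] [ 0.68999022 -0.24874784 -2.93140467]
side 359 208
wrist 319 221
top 377 189
```

View pics/carry.png

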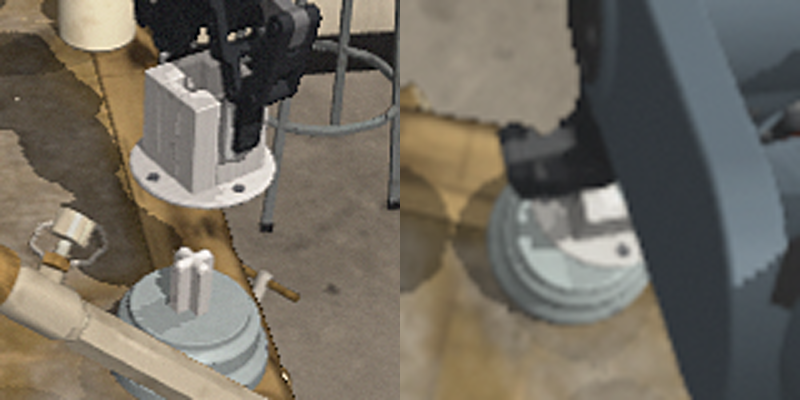

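Carry view: the hub is held upright, above the spindle and with its slots roughly parallel to the teeth. The flange ellipse is centred near side-crop x=203 and the spindle near 192. I'll compare that with the projections before lowering.

```bash
python3 - <<'E'
from h import *
c=np.load('sidec.npy',allow_pickle=True).item()
f=lambda X:(proj(c,X)-[279,128])*2.5
a=np.linspace(0,2*np.pi,72)
def circ(x,y,z,r): return np.c_[x+r*np.cos(a),y+r*np.sin(a),0*a+z]
for n,X in(('flange top',circ(.509,.1516,.153,.042)),('spindle nose',circ(.508,.151,.08,.013)),('base top',circ(.508,.151,.044,.052))):
    p=f(X);print(n,p.min(0),p.max(0))
# dirs: hub top edge & tooth
s=manip.state();print(Ro.from_rotvec(s['tool_rot']).as_matrix()[:,1])
g=c['image'];y0,x0=128+95,279+65
q=g[y0:y0+36,x0:x0+30].min(2);print(q.max())
v,u=np.nonzero(q>.82*q.max());print('nose/teeth bright crop', (u.min()+x0-279)*2.5,(u.max()+1+x0-279)*2.5,(v.min()+y0-128)*2.5,(v.max()+1+y0-128)*2.5)
I=cv2.resize(g[128:288,279:439],(560,560),interpolation=2)
for X,col in((circ(.509,.1516,.153,.042),(255,0,0)),(circ(.508,.151,.044,.052),(255,0,0))):
    cv2.polylines(I,[(f(X)*1.4).astype(int)],True,col,1)
t=np.radians(9.75)
for k in(0,1):
    d=np.array([np.cos(t+k*np.pi/2),np.sin(t+k*np.pi/2),0])*.013
    o=np.array([.508,.151,.082]);cv2.polylines(I,[(f([o-d,o+d])*1.4).astype(int)],False,(255,0,0),1)
cv2.imwrite('pics/ov.png',I[:,:,::-1])
E
```

```text
flange top [132.17110207 115.56668904] [279.21339109 199.3012502 ]
spindle nose [175.54795963 241.86479472] [218.47943335 269.09630057]
base top [110.18475412 247.53023642] [277.51411862 358.61307034]
[-1.70049554e-01  9.85435503e-01  1.33632094e-04]
248
nose/teeth bright crop 177.5 212.5 247.5 270.0
```

View pics/ov.png

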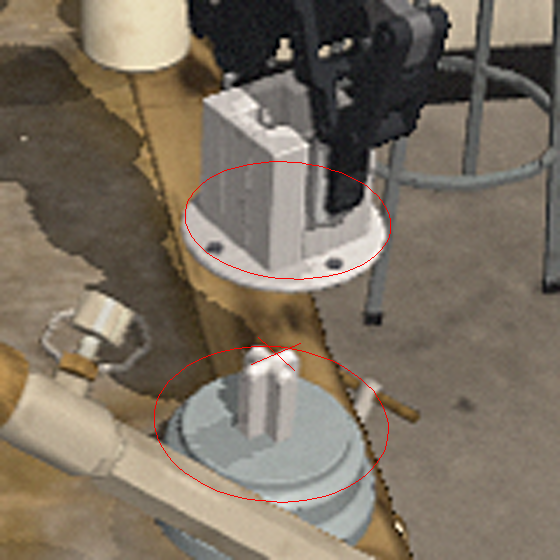

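The overlay matches: flange and spindle both sit 1–2 mm left of their projections, so their relative error is under 1 mm. Lowering now with a force stop.

```bash
python3 - <<'E'
from h import *
p=[.508,.151]
manip.movel([*p,.115],.08)
r=manip.movel([*p,.0645],.03,force_limit=12)
s=manip.state();print(r,s['time'],s['tool_pos'],s['ft_force'],s['wrist_torque'],s['gripper_width'])
c=cam('side');I=cv2.resize(c['image'][128:328,259:459],(600,600),interpolation=2)
cv2.imwrite('pics/low.png',I[:,:,::-1])
E
```

```text
True 10.5833 [0.50806755 0.15102055 0.06648873] [ 0.53037581 -0.04609675  5.69686072] [-0.00039466  0.25734362 -0.00686775] 0.049230885279916384
```

View pics/low.png

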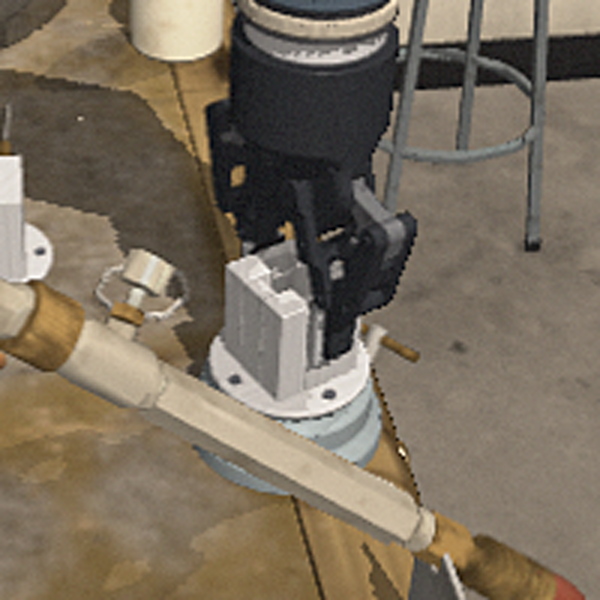

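The force stop came at TCP z = 0.0665, which matches the expected home height of 0.0667. The picture shows the flange lying on the base. I'll release, retreat straight up and check.

```bash
python3 - <<'E'
from h import *
manip.gripper_to(.085)
s=manip.state();p=s['tool_pos']
manip.movel([p[0],p[1],.24],.1)
manip.move_pose([.44,.25,.28],down(np.radians(99.7)))
s=manip.state();print(s['time'],s['ft_force'],s['tool_pos'])
c=cam('side');I=cv2.resize(c['image'][128:328,219:459],(720,600),interpolation=2)
cv2.imwrite('pics/fin.png',I[:,:,::-1])
E
```

```text
13.55 [-0.08108724  0.11487954 -0.437921  ] [0.43974083 0.25040168 0.28002071]
```

View pics/fin.png

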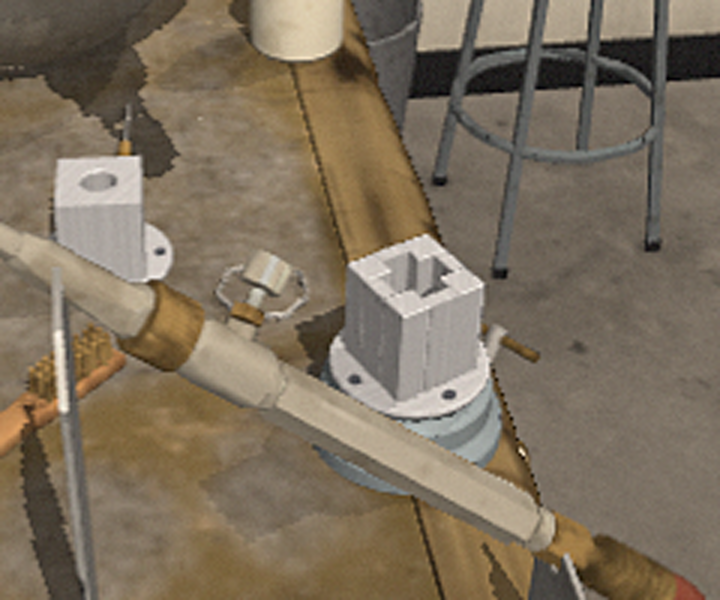

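The cross hub stands flat on the base with the spindle down inside its bore. The round hub is untouched and the robot is clear.

```bash
python3 -c "
from rig import manip
print(manip.close_job())"
```

```text
the job is handed in; nothing more can be done
None
```

The cross-bore hub is fully down on the spindle with its flange flat on the base, released with the arm clear; the round-bore hub was left where it stood, and the job was handed in at about 13.6 s.

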